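# Clamp the herb canister shut with its wire bail clasp

## Robot

A 7-joint arm with a two-finger parallel gripper is mounted at the origin on the work surface. World frame = base frame: x ahead of the robot, y to its left, z up, the work surface at z = 0. Lengths are in m, angles in degrees, forces in N, time in s.
With the tool pointing down it reaches from about 0.425 to 0.875 m from the base axis. Payload 4.7 kg.
Tool frame: the origin (TCP) lies at the very end of the fingers, on their centre line; the grasp point (between the pads) lies 19 mm behind it; x points along the fingers, z is the direction in which the jaws open and shut, and the axes are right-handed (so a half turn about x gives the same grasp; the last joint's range is limited). The gripper opens to 87 mm and grips with 3 to 60 N. Pads are 19 mm wide; open, the fingers measure 117 mm over their backs; the gripper's body (75 mm by 190 mm) begins 51 mm behind the grasp point.
Start: joints at [-71.9, 18.392, -4.016, 83.108, 1.295, 78.541, -3.26], TCP at [0.193, 0.621, 0.223] pointing down, gripper open.
Joint ranges: [-163.93, 163.93], [-17.29, 119.83], [-79.2, 71.16], [3.27, 140.29], [-89.18, 269.18], [5.43, 117.66], [-154.24, 154.24]. Speed limits (degrees/s): [147.25, 147.25, 180, 180, 180, 180, 180].

## Interface

Orientations are given as [roll, pitch, yaw] about the fixed x, y, z axes, in that order (R = Rz(yaw) Ry(pitch) Rx(roll)).
In Python, from cell import env gives the robot as it stands. The module is installed in compiled form; this text tells all that it offers.
- The arm moves only by the tool drive_tool, never from a script. Its argument "increments" is a list of rows, each a list of 2 entries, a list of its own where there are three numbers: the shift along the tool's x, y, z scaled (see below), then the turn, a rotation vector about the tool's x, y, z scaled (see below). In form: [[[dx, dy, dz], [wx, wy, wz]], ...]. A call has 1 to 10 rows; each row shifts and turns the commanded pose from where the row before left it, along the tool's axes as they then stand; what a row does not reach is not made up. The controller multiplies each number of a shift by 0.04 m and each number of a turn by 120 degrees. A row lasts 1/10 s, in which the tool goes at most 50 mm and 8.59 degrees, less where a joint would pass 70% of its speed; a pose out of reach is approached as far as the arm can. A call with a number of a shift or a turn outside -1 to 1 is refused whole. A call with a gripper value outside its range is refused whole. "hand" is the gripper's target within -1 to 1 (fully open at 1, half-way at 0, shut at -1), set as the call begins (left out, the last holds). The fingers move at their own pace and stop on an object; "squeeze" is the grip in N (left out, the last holds). Time passes only in rows, so rows that do not move let the fingers close. It gives the time, the measured TCP pose, the force and the opening at its end, in the units of the state.
- env.get_obs(): the state, without advancing time (a new reading comes with each control period).
- env.read_camera(name): name is "side" or "top"; returns a dict with "frame" (384x512x3 uint8, red, green, blue), "fx", "fy", "cx", "cy" (pixels), "R" (3x3) and "t" (3): a world point X has camera coordinates R X + t. Camera axes: x right, y down, z forward; pixel columns grow to the right and rows downward; lengths in m; the calibration is good to about 2 mm. A picture is of the moment at which its call begins. There is no depth.
- env.sign_off(): hands the job in, once; it reports no verdict.
The state is a dict: "time_s": time; "qpos": joint angles; "joint_velocities": joint speeds; "effort": joint torques, N m; "tool_pos": TCP position; "tool_rot": TCP orientation; "force": force on the tool from outside, world axes, zero at the start; "wrist_torque": the same for the moment, N m; "grip_width": finger opening in m.
Only numpy, scipy, OpenCV 4.12 (cv2) and the standard library are available. Lean on these libraries where they do the work, as an engineer would, in place of code of your own. Each camera call takes 0.05 s, during which the arm holds its last target.

## Task

One of the two steel herb canisters has its lid down but its clasp standing open. Swing its wire bail over onto the lid so that it hooks behind the catch, then push the clasp lever down against the canister until it goes over centre and the lid is clamped tight on its gasket. Leave the other canister clamped and do not disturb the bottle, the bowl or the spoon.

Things in the scene. Friction and masses are not known exactly. Their poses are not given: they have to be found in the camera images.
- canister: The unclamped canister, the only one whose clasp stands open: steel, 124 mm diameter, 172 mm high, full and heavy, does not shift. Origin: centre of its underside; z up; clasp on its -x side (outward = -x, sideways = y), lid hinge on its +x side.
- canister_pivot (a point): The lever's pivot, fixed on the canister's front: 79 mm from the canister's axis (17 mm off the wall), at z = 121 mm; its axis runs sideways.
- canister_tip (a point): Middle of the free end of the clasp lever: a stamped steel plate 28 mm wide, 3 mm thick, 68 mm long from the pivot, its last 17 mm flared outward. Its outer face (upper face when raised) lies 5 mm from the line through the pivot along the lever. The pivot is stiff: the lever stays where it is left.
- canister_bar (a point): Middle of the cross bar of the wire bail, a U of 4.4 mm wire, legs 64 mm long and 38 mm clear apart. It flops freely about its eyes in the lever: tipped inward past upright it falls over the catch onto the lid; otherwise it falls back outward and leans 37 degrees above the raised lever, as at the start, its bar about 20 mm higher than the lever's tip.
- canister_eye (a point): Midpoint between the bail's two eyes, the axis about which it swings in the lever, 20 mm from the pivot; moves with the lever.
- canister_catch (a point): Seat of the bar's middle in the catch: a 24 mm wide ledge on the lid's front edge, with an upturned lip at its outer end, 84 mm from the canister's axis. The lip's top is 5 mm above this point, at z = 170 mm (173 mm while the lid is loose); the lip's inner face is 2 mm outward. Moves with the lid; axes: x inward to the hinge, z up.
- canister_lever (a joint): Lever angle, rad: 0 = down along the wall (clamped), 1.57 = level, straight out, 2.3 = stop. Starts at 1.85 to 2.2. With the bail hooked the gasket resists below about 0.9, most near 0.5 (about 6 N, pushed 55 mm from the pivot); centre is at 0.25; pushed on below about 0.15 it snaps home by itself.
- canister_bail (a joint): Bail angle in the lever, rad: 0 = as clamped, grows folding outward, stop 2.5. Lever angle minus bail angle = lean of the bail from upright, positive inward: -0.65 to -0.3 at the start, above +0.5 once it has fallen over the catch onto the lid.
- canister_lid (a joint): Lid angle, rad: about 0.019 lying loose on the gasket (front edge 3 mm up), under 0.006 clamped; grows as it opens. The lid is a 132 mm disc, its flat rim at z = 166 mm when clamped, with a low dome 84 mm across up to z = 172 mm.
- other: The other canister, alike in every way but already clamped, its lever down against the wall. Origin: centre of its underside; clasp on its -x side.
- other_lever (a joint): Lever angle of the other canister: 0 = clamped. Leave it.
- bottle: Bystander: amber glass bottle, 60 mm diameter, 150 mm high, loose. Origin: centre of its underside.
- bowl: Bystander: white china bowl, 110 mm diameter, 50 mm high, loose. Origin: centre of its underside.
- scoop: Bystander: steel spoon 190 mm long lying on the bench, loose. Origin: middle of its underside, handle towards its -x.
Things that resemble listed ones, but are neither listed nor needed, are in the scene too. What is shaped like the canister but green is not meant. Leave any green look-alike of the other alone.

How it is judged:
By the outcome, as a careful person would: the job done as asked, in the order asked, and still so for the second after the job is handed in, with the robot touching nothing.
It also fails if it takes over 45 s, if anything falls off the work surface, if the arm or the gripper's body presses on something with over 40 N, if the wrist force passes 120 N, or if a joint passes its speed limit or range.

## Working session

There is one attempt and no reset: what is moved stays moved. The work goes in short steps, Python scripts to look and compute and a tool call to move; the robot and the scene stay as the last step left them, time stands still between calls to the robot, and variables do not carry over. Pictures are saved under pics/ and viewed, and the job is handed in when it is done.

Besides the shell and the picture viewer there is one more tool, called after "Emit:" by a JSON object that holds its "method" and its "body". drive_tool: Moves the arm, as the interface text tells. Shifts and turns lie within -1 to 1; 1 stands for 0.04 m of shift or 120 degrees of turn. Its arguments: {"type":"object","properties":{"increments":{"type":"array"},"hand":{"type":"number"},"squeeze":{"type":"number"}},"required":["increments"]}

```bash
mkdir -p pics
cat > h.py <<'E'
import numpy as np, cv2
from cell import env
def snap(tag):
    out={}
    for n in ("side","top"):
        c=env.read_camera(n); out[n]=c
        cv2.imwrite(f"pics/{tag}_{n}.png",c["frame"][:,:,::-1])
    np.save(f"pics/{tag}.npy",out,allow_pickle=True)
    return out
def load(tag): return np.load(f"pics/{tag}.npy",allow_pickle=True).item()
def proj(c,X):
    p=np.array(c["R"])@np.array(X)+np.array(c["t"]); return np.array([c["fx"]*p[0]/p[2]+c["cx"],c["fy"]*p[1]/p[2]+c["cy"]])
def ray(c,u,v):
    R=np.array(c["R"]);t=np.array(c["t"]); d=R.T@np.array([(u-c["cx"])/c["fx"],(v-c["cy"])/c["fy"],1]); return -R.T@t,d/np.linalg.norm(d)
def onz(c,u,v,z):
    o,d=ray(c,u,v); return o+d*(z-o[2])/d[2]
def tri(c1,p1,c2,p2):
    o1,d1=ray(c1,*p1);o2,d2=ray(c2,*p2)
    s=np.linalg.lstsq(np.c_[d1,-d2],o2-o1,rcond=None)[0]
    a=o1+s[0]*d1;b=o2+s[1]*d2
    return (a+b)/2,np.linalg.norm(a-b)
E
python3 - <<'E'
from h import *
o=snap("a")
for n in o:
    c=o[n];R=np.array(c["R"]);print(n,c["fx"],-R.T@np.array(c["t"]),R.round(3).tolist())
s=env.get_obs();print({k:np.round(v,3) for k,v in s.items()})
E
```

```text
side 487.31118993127046 [-0.02038872 -0.68033167  0.71455605] [[0.817, -0.576, 0.019], [-0.287, -0.436, -0.853], [0.5, 0.692, -0.522]]
top 357.47174763136076 [0.3723614  0.10028132 1.06680283] [[-0.013, -1.0, -0.024], [-0.986, 0.017, -0.165], [0.166, 0.021, -0.986]]
{'time_s': np.float64(0.1), 'qpos': array([-71.899,  18.435,  -4.014,  83.169,   1.298,  78.541,  -3.259]), 'joint_velocities': array([-0.035, -0.05 , -0.11 , -0.222, -0.029,  0.066, -0.013]), 'effort': array([ 0.0000e+00, -4.9257e+01, -4.0500e-01, -3.1340e+01, -6.4000e-02,
        3.9000e-02,  0.0000e+00]), 'tool_pos': array([0.193, 0.62 , 0.222]), 'tool_rot': array([-174.913,   89.9  , -102.204]), 'force': array([-0.021,  0.194, -0.009]), 'wrist_torque': array([-0.038, -0.055, -0.009]), 'grip_width': np.float64(0.087)}
```

View pics/a_side.png

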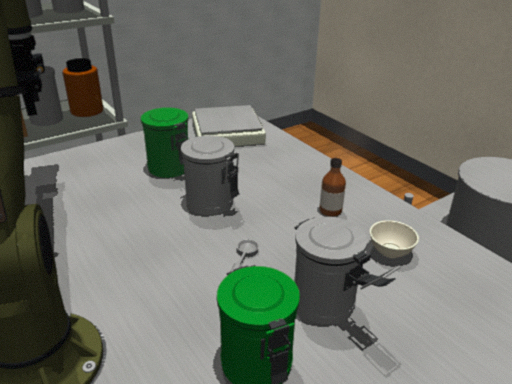

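View pics/a_top.png

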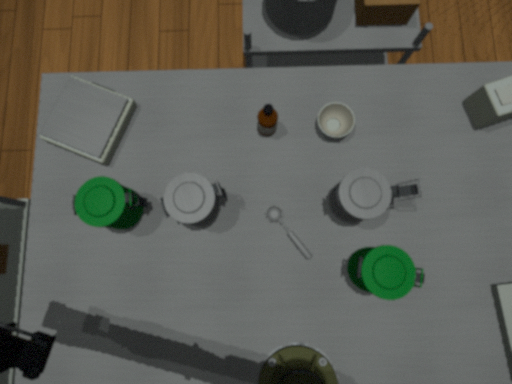

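Side view: there are four canisters. Green ones are at (165,143) and (258,325), and steel ones at (209,175) and (333,270). In the top view the steel ones are at (190,198) and (365,195). Only the steel one at side (333,270) / top (365,195) has a lever and bail sticking out, so I take it as the target and confirm it with a crop.

Run:
```python
from h import *
o=load("a")
a=o["side"]["frame"][205:335,280:410,::-1]; b=o["top"]["frame"][155:235,320:440,::-1]
a=cv2.resize(a,(520,520),interpolation=cv2.INTER_CUBIC)
cv2.imwrite("pics/a_c1.png",a)
cv2.imwrite("pics/a_c2.png",cv2.resize(b,(780,520),interpolation=cv2.INTER_CUBIC))
```

```text
(no output)
```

View pics/a_c1.png

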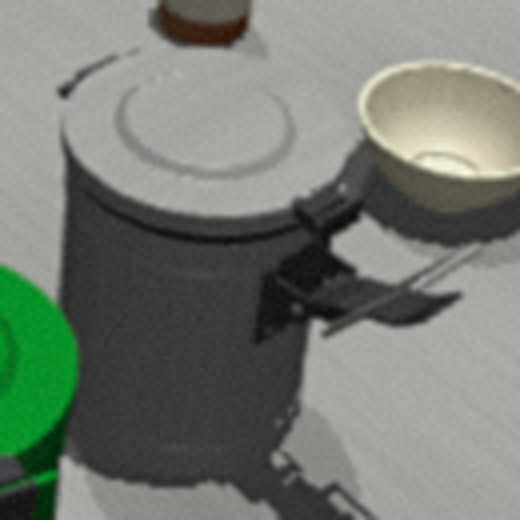

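View pics/a_c2.png

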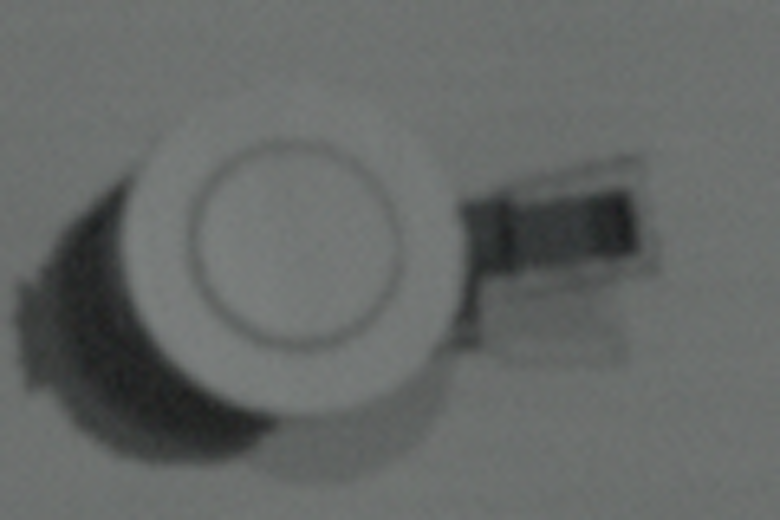

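The crops confirm it: the target's lever and bail point out roughly along -y, and its lid is down. Next I compute the geometry.

```bash
cat >> h.py <<'E'
def model(C,th,lever,bail,h=3e-3):
    # C canister xy, th = yaw of canister x-axis (rad). lever angle 0=down
    x=np.array([np.cos(th),np.sin(th),0]);y=np.array([-np.sin(th),np.cos(th),0]);z=np.array([0,0,1.])
    o=np.array([C[0],C[1],0]); P=o-0.079*x+0.121*z
    ld=-x*np.sin(lever)-z*np.cos(lever)
    ln=-x*np.cos(lever)+z*np.sin(lever)  # outer/upper normal
    tip=P+0.068*ld
    d={}
    d['x']=x;d['y']=y;d['P']=P;d['tip']=tip;d['ld']=ld;d['ln']=ln;d['tipL']=tip+.014*y;d['tipR']=tip-.014*y
    d['eye']=P+0.02*ld
    lean=lever-bail
    bd=z*np.cos(lean)+x*np.sin(lean)
    d['bar']=d['eye']+.064*bd;d['barL']=d['bar']+.021*y;d['barR']=d['bar']-.021*y
    d['eyeL']=d['eye']+.021*y;d['eyeR']=d['eye']-.021*y
    d['catch']=o-0.082*x+(.165+h)*z
    return d
E
python3 - <<'E'
from h import *
o=load("a");T=o["top"];S=o["side"]
g=cv2.cvtColor(T["frame"],cv2.COLOR_RGB2GRAY)
crop=cv2.GaussianBlur(cv2.resize(g[155:235,320:440],None,fx=6,fy=6,interpolation=cv2.INTER_CUBIC),(7,7),0)
for p2 in (30,22):
  c=cv2.HoughCircles(crop,cv2.HOUGH_GRADIENT,1,20,param1=60,param2=p2,minRadius=80,maxRadius=190)
  if c is not None: print([(320+u/6-.4,155+v/6-.4,r/6) for u,v,r in c[0][:5]])
for uv in ((365.2,193.5),(365.5,192.7)): print(onz(T,*uv,.17))
print('side lid dome',onz(S,280+210/4,205+115/4,.172))
# bar ends, tip ends
for z in (.13,.14,.15,.16,.17): print(z,onz(T,419.2,178.8,z),onz(T,420.8,196.5,z), onz(T,417.2,184.5,z),onz(T,418.1,193.5,z))
E
```

```text
[ 0.51211913 -0.17272049  0.17      ]
[ 0.51414877 -0.17360711  0.17      ]
side lid dome [ 0.51932074 -0.17067564  0.172     ]
0.13 [ 0.55527945 -0.32915083  0.13      ] [ 0.50795774 -0.32900235  0.13      ] [ 0.54006863 -0.32254587  0.13      ] [ 0.51602932 -0.32272258  0.13      ]
0.14 [ 0.55332687 -0.32456682  0.14      ] [ 0.50651031 -0.32441992  0.14      ] [ 0.53827842 -0.31803236  0.14      ] [ 0.51449572 -0.31820718  0.14      ]
0.15 [ 0.55137429 -0.3199828   0.15      ] [ 0.50506287 -0.31983749  0.15      ] [ 0.53648821 -0.31351884  0.15      ] [ 0.51296212 -0.31369178  0.15      ]
0.16 [ 0.54942171 -0.31539878  0.16      ] [ 0.50361543 -0.31525505  0.16      ] [ 0.534698   -0.30900533  0.16      ] [ 0.51142853 -0.30917638  0.16      ]
0.17 [ 0.54746914 -0.31081476  0.17      ] [ 0.502168   -0.31067262  0.17      ] [ 0.5329078  -0.30449182  0.17      ] [ 0.50989493 -0.30466098  0.17      ]
```

```bash
cat >> h.py <<'E'
def overlay(tag,name,m,box,k,out):
    c=load(tag)[name];u0,v0,u1,v1=box
    im=cv2.resize(c["frame"][v0:v1,u0:u1,::-1],None,fx=k,fy=k,interpolation=cv2.INTER_CUBIC)
    f=lambda X:tuple(int(round(q)) for q in ((proj(c,X)-[u0,v0]+.5)*k))
    for a,b,col in (('barL','barR',(0,0,255)),('eyeL','barL',(0,255,0)),('eyeR','barR',(0,255,255)),('P','tip',(255,0,0)),('tipL','tipR',(255,0,0))):
        cv2.line(im,f(m[a]),f(m[b]),col,1)
    cv2.circle(im,f(m['catch']),4,(255,0,255),1)
    if 'C' in m:
      t=np.linspace(0,6.3,60)
      for r,z,col in ((.066,.1685,(0,200,0)),(.042,.172,(0,200,200))):
        for q in t: cv2.circle(im,f([m['C'][0]+r*np.cos(q),m['C'][1]+r*np.sin(q),z]),1,col,-1)
    cv2.imwrite(out,im)
E
python3 - <<'E'
from h import *
m=model((.515,-.172),np.radians(94.9),2.0,2.45);m['C']=(.515,-.172)
overlay("a","side",m,(280,205,410,335),4,"pics/ov1.png")
overlay("a","top",m,(320,155,440,235),6,"pics/ov2.png")
E
```

```text
(no output)
```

View pics/ov1.png

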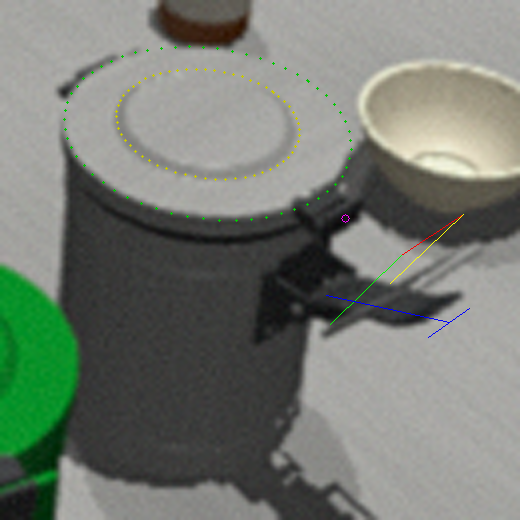

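View pics/ov2.png

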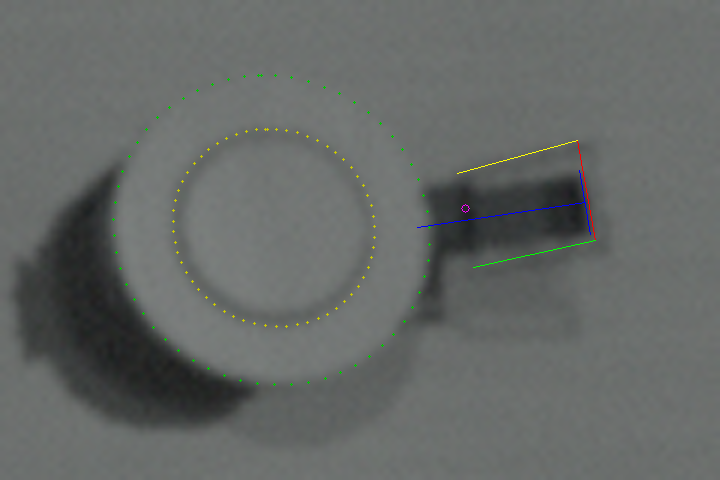

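Run:
```python
from h import *
th=np.radians(94.5)
m=model((.515,-.172),th,1.87,2.5);m['C']=(.515,-.172)
m['tip']=m['tip']+.008*m['ln'];m['tipL']=m['tipL']+.008*m['ln'];m['tipR']=m['tipR']+.008*m['ln']
for k in ('P','tip','eye','bar','catch'): print(k,m[k].round(4))
overlay("a","side",m,(330,235,410,300),8,"pics/ov3.png")
overlay("a","top",m,(370,165,440,215),10,"pics/ov4.png")
```

```text
P [ 0.5212 -0.2508  0.121 ]
tip [ 0.5261 -0.3132  0.1487]
eye [ 0.5227 -0.2698  0.1269]
bar [ 0.5257 -0.3074  0.1786]
catch [ 0.5214 -0.2537  0.168 ]
```

View pics/ov3.png

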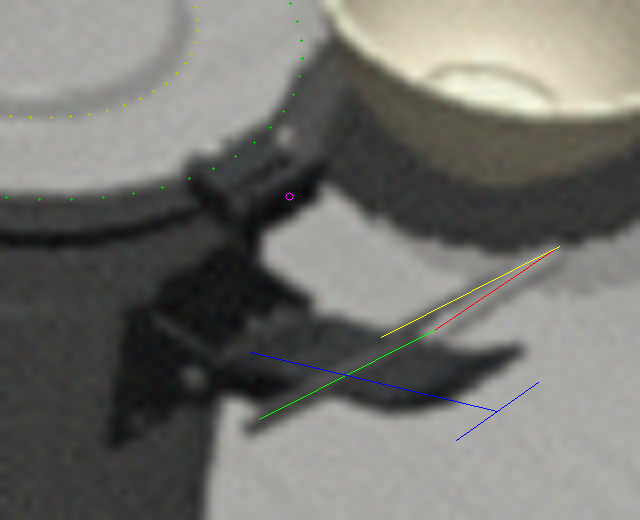

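View pics/ov4.png

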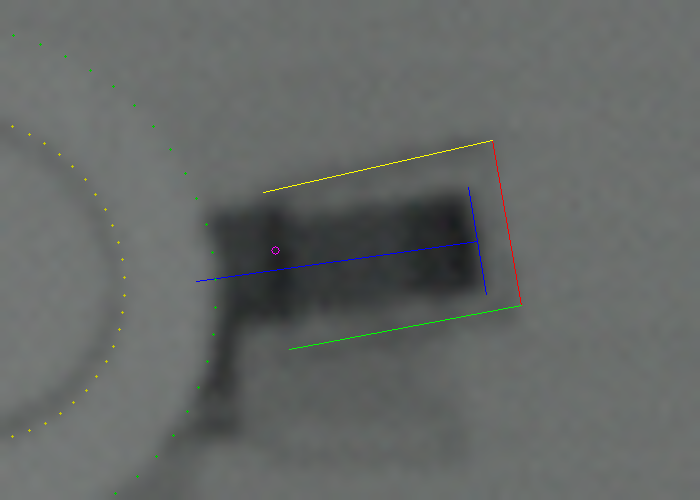

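Run:
```python
from h import *
o=load("a");T=o["top"];S=o["side"]
print('tip',tri(S,(390.1,281.7),T,(416.8,189)))
print('barfar',tri(S,(330+563/8-.5,235+252/8-.5),T,(419.2,178.8)))
print('tip corner R',tri(S,(330+520/8-.5,235+350/8-.5),T,(417,184.5)))
# catch lip in side: outer face corners approx (235,225)?(320,175)
print('lid',onz(S,*(np.array([330+278/8-.5,235+190/8-.5])),.168))
a=cv2.resize(T["frame"][165:215,370:440,::-1],None,fx=11,fy=11,interpolation=cv2.INTER_CUBIC)
a=cv2.convertScaleAbs(a,alpha=2.5,beta=-90)
cv2.imwrite("pics/a_c5.png",a)
```

```text
tip (array([ 0.52422588, -0.30924984,  0.15574508]), np.float64(0.0010909772587052587))
barfar (array([ 0.54598788, -0.30713279,  0.17830863]), np.float64(0.0003468954080146623))
tip corner R (array([ 0.53509575, -0.3093702 ,  0.15820218]), np.float64(0.00016478153413310384))
lid [ 0.52103239 -0.25095694  0.168     ]
```

View pics/a_c5.png

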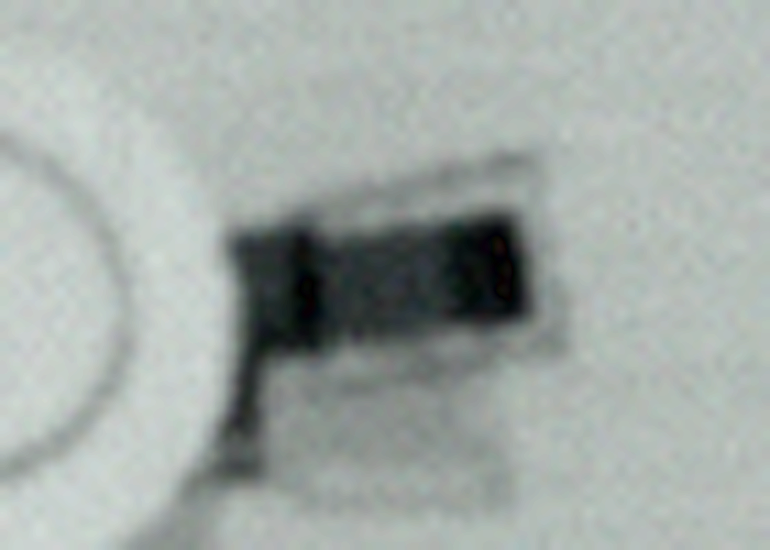

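Run:
```python
from h import *
o=load("a");T=o["top"];S=o["side"]
p=lambda u,v:(370+u/11-.5,165+v/11-.5)
print('barfar',onz(T,*p(540,150),.178),'barnear',onz(T,*p(560,350),.178))
print('bar side far/near',onz(S,330+563/8-.5,235+252/8-.5,.178),onz(S,330+440/8-.5,235+335/8-.5,.178))
print('eyes',onz(T,*p(300,215),.128),onz(T,*p(310,387),.128), 'eyenear side',onz(S,330+250/8-.5,235+430/8-.5,.127))
print('catch top',[onz(T,*p(*q),.170) for q in ((308,235),(315,350))])
print('catch side',[onz(S,330+u/8-.5,235+v/8-.5,.165) for u,v in ((245,235),(322,180))])
# lid rim via dark/light edge in top, ellipse
for n,c,box in (("top",T,(330,160,400,230)),("side",S,(290,212,372,265))):
    u0,v0,u1,v1=box
    g=cv2.resize(cv2.cvtColor(c["frame"],cv2.COLOR_RGB2GRAY)[v0:v1,u0:u1],None,fx=8,fy=8,interpolation=cv2.INTER_CUBIC)
    g=cv2.createCLAHE(4,(2,2)).apply(cv2.GaussianBlur(g,(9,9),0))
    cv2.imwrite(f"pics/lid_{n}.png",g)
```

```text
barfar [ 0.54762943 -0.30579089  0.178     ] barnear [ 0.5014828  -0.30608719  0.178     ]
bar side far/near [ 0.54651413 -0.30696556  0.178     ] [ 0.50522314 -0.31027396  0.178     ]
eyes [ 0.54258243 -0.27010101  0.128     ] [ 0.50080502 -0.26909697  0.128     ] eyenear side [ 0.49751451 -0.27298229  0.127     ]
catch top [array([ 0.53026947, -0.25497323,  0.17      ]), array([ 0.50356747, -0.25439496,  0.17      ])]
catch side [array([ 0.50699919, -0.25536138,  0.165     ]), array([ 0.53461998, -0.25161197,  0.165     ])]
```

View pics/lid_top.png

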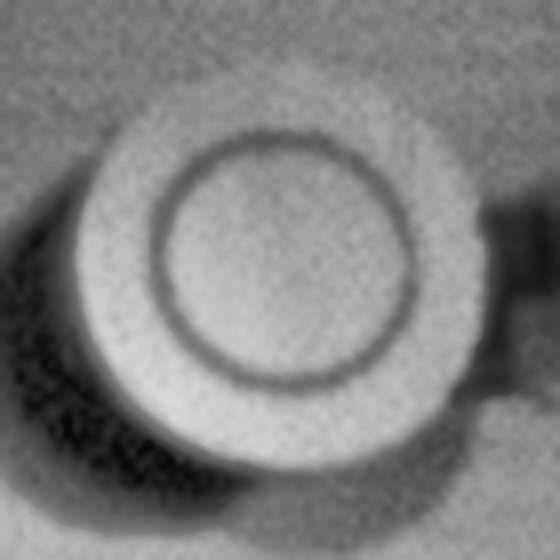

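View pics/lid_side.png

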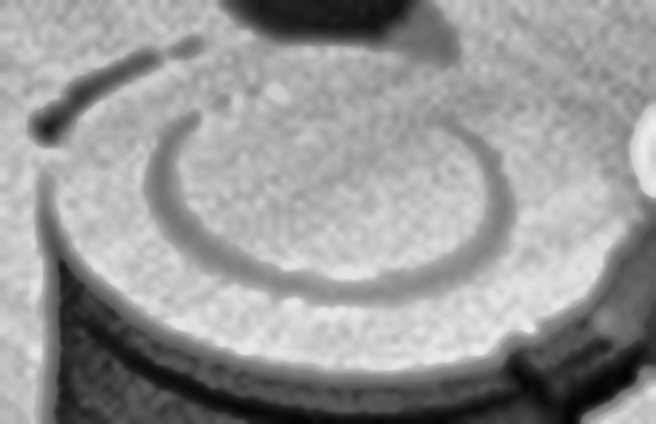

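```bash
cat >> h.py <<'E'
from scipy.spatial.transform import Rotation as Ro
def pose():
    s=env.get_obs(); return np.array(s["tool_pos"]),Ro.from_euler('xyz',s["tool_rot"],degrees=True)
def plan(p,Rt=None):
    c,R=pose()
    Rt=R if Rt is None else Rt
    print('shift tool mm',(R.inv().apply(np.array(p)-c)*1e3).round(1),'units',(R.inv().apply(np.array(p)-c)/.04).round(3))
    rv=(R.inv()*Rt).as_rotvec(degrees=True); print('turn deg',rv.round(2),'units',(rv/120).round(4),'|.|',np.linalg.norm(rv).round(2))
E
python3 - <<'E'
from h import *
p,R=pose();print(R.as_matrix().round(3))
o=load("a")["top"]
print('bowl',onz(o,336,120,.05),'bottle',onz(o,267,120,.1),'green',onz(o,388,272,.17))
b=np.radians(4)
for s in (1,-1):
    z=s*np.array([np.cos(b),np.sin(b),0]);x=np.array([0,0,-1.]);y=np.cross(z,x)
    plan([.525,-.34,.26],Ro.from_matrix(np.c_[x,y,z]))
E
```

```text
[[-0.    -0.955  0.297]
 [-0.002  0.297  0.955]
 [-1.    -0.    -0.002]]
bowl [ 0.75290889 -0.13791449  0.05      ] bottle [0.73848026 0.06821153 0.1       ] green [ 0.3182007  -0.21489575  0.17      ]
shift tool mm [ -36.9 -602.2 -818.2] units [ -0.923 -15.056 -20.454]
turn deg [68.71 -0.08  0.07] units [ 0.5726 -0.0007  0.0006] |.| 68.71
shift tool mm [ -36.9 -602.2 -818.2] units [ -0.923 -15.056 -20.454]
turn deg [-1.1129e+02 -7.0000e-02 -9.0000e-02] units [-9.274e-01 -6.000e-04 -8.000e-04] |.| 111.29
```

Emit:
{"method": "drive_tool", "body": {"increments": [[[-0.15,0,0],[0.0716,0,0]],[[-0.15,0,0],[0.0716,0,0]],[[-0.15,0,0],[0.0716,0,0]],[[-0.15,0,0],[0.0716,0,0]],[[-0.15,0,0],[0.0716,0,0]],[[-0.15,0,0],[0.0716,0,0]],[[-0.15,0,0],[0.0716,0,0]],[[0,0,0],[0.0716,0,0]],[[0,0,0],[0,0,0]]], "hand": -1, "squeeze": 20}}

```text
time_s: 1.0
tool_pos: [0.1932, 0.6205, 0.2642]
tool_rot: [-85.2, 90.0, -81.3]
force: [-0.5, -1.0, -0.9]
grip_width: 0.023
```

Run:
```python
from h import *
s=env.get_obs();print(s["tool_pos"],s["tool_rot"],s["qpos"],s["time_s"],s["grip_width"]);print(pose()[1].as_matrix().round(3))
b=np.radians(4)
z=np.array([np.cos(b),np.sin(b),0]);x=np.array([0,0,-1.]);y=np.cross(z,x)
Rt=Ro.from_matrix(np.c_[x,y,z])
plan([.50,.2,.26],Rt);plan([.523,-.36,.26],Rt)
```

```text
[0.19320475 0.62047603 0.26422009] [-85.22034984  89.96504535 -81.27311581] [-78.76353186  17.3980183    4.77251021  79.74220621  -1.42175945
  82.95043517 -70.08587379] 1.0 0.023021177189444658
[[ 0.    -0.069  0.998]
 [-0.001  0.998  0.069]
 [-1.    -0.001  0.   ]]
shift tool mm [   4.5 -440.6  277.1] units [  0.113 -11.015   6.928]
turn deg [-0.05  0.    0.03] units [-0.0004  0.      0.0003] |.| 0.06
shift tool mm [    4.8 -1000.8   261.5] units [  0.121 -25.021   6.538]
turn deg [-0.05  0.    0.03] units [-0.0004  0.      0.0003] |.| 0.06
```

Emit:
{"method": "drive_tool", "body": {"increments": [[[0,-0.5,0.4],[0,0,0]],[[0,-0.9,0.65],[0,0,0]],[[0,-0.9,0.7],[0,0,0]],[[0,-0.9,0.7],[0,0,0]],[[0,-0.9,0.7],[0,0,0]],[[0,-0.9,0.7],[0,0,0]],[[0,-0.9,0.7],[0,0,0]],[[0,-0.9,0.7],[0,0,0]],[[0,-0.9,0.7],[0,0,0]],[[0,-0.9,0.7],[0,0,0]]]}}

```text
time_s: 2.0
tool_pos: [0.4832, 0.2943, 0.2643]
tool_rot: [177.3, 90.0, -178.5]
force: [0.4, 1.1, -0.3]
grip_width: 0.0005
```

Emit:
{"method": "drive_tool", "body": {"increments": [[[0,-1,0.2],[0,0,0]],[[0,-1,0.2],[0,0,0]],[[0,-1,0],[0,0,0]],[[0,-1,0],[0,0,0]],[[0,-1,0],[0,0,0]],[[0,-1,0],[0,0,0]],[[0,-1,0],[0,0,0]],[[0,-1,0],[0,0,0]],[[0,-1,0],[0,0,0]],[[0,-1,0],[0,0,0]]]}}

```text
time_s: 3.0
tool_pos: [0.5257, -0.1035, 0.2643]
tool_rot: [98.0, 90.0, 102.3]
force: [0.4, -0.3, 0.4]
grip_width: 0.0003
```

Run:
```python
from h import *
s=env.get_obs();print(s["tool_pos"],s["qpos"],s["time_s"],s["grip_width"])
plan([.5265,-.36,.24])
```

```text
[ 0.52569595 -0.10352005  0.26434594] [-30.6917222    3.14454065  40.93291525  97.04512776  -2.11176919
  80.5943222   14.77417032] 3.0 0.0002828264892236797
shift tool mm [  24.2 -255.9  -18.1] units [ 0.606 -6.396 -0.453]
turn deg [0. 0. 0.] units [0. 0. 0.] |.| 0.0
```

Emit:
{"method": "drive_tool", "body": {"increments": [[[0,-0.9,-0.07],[0,0,0]],[[0,-0.9,-0.07],[0,0,0]],[[0,-0.9,-0.07],[0,0,0]],[[0,-0.9,-0.07],[0,0,0]],[[0,-0.9,-0.07],[0,0,0]],[[0,-0.9,-0.05],[0,0,0]],[[0,-0.9,-0.05],[0,0,0]],[[0,-0.1,0],[0,0,0]],[[0,0,0],[0,0,0]]]}}

```text
time_s: 3.9
tool_pos: [0.525, -0.3597, 0.2638]
tool_rot: [169.9, 89.9, 173.8]
force: [-0.7, 0.4, -0.9]
grip_width: 0.0003
```

Run:
```python
from h import *
s=env.get_obs();print(s["tool_pos"],s["qpos"],s["time_s"],s["grip_width"])
plan([.5265,-.345,.170])
snap("b")
```

```text
[ 0.52498286 -0.35973261  0.26378148] [ -5.96506526  20.60159337  49.92975713  83.11067739 -15.66757641
  83.6069076   47.86097151] 3.9 0.00029855596923612863
shift tool mm [93.8 14.6  2.7] units [2.345 0.364 0.067]
turn deg [0. 0. 0.] units [0. 0. 0.] |.| 0.0
```

View pics/b_side.png

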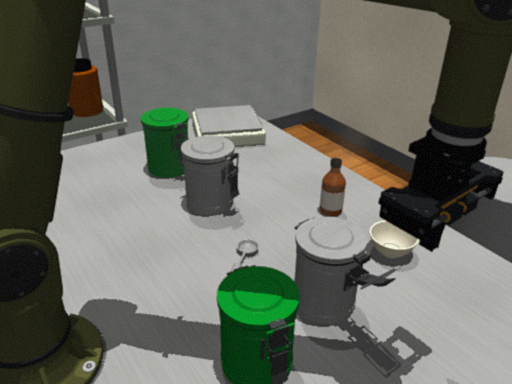

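The gripper is shut and stands just outside the raised clasp, with its fingers near (430,235). Next I go down outside the bar.

Emit:
{"method": "drive_tool", "body": {"increments": [[[0.6,0.1,0],[0,0,0]],[[0.6,0.1,0],[0,0,0]],[[0.6,0.1,0],[0,0,0]],[[0.55,0.05,0],[0,0,0]],[[0,0,0],[0,0,0]]]}}

```text
time_s: 4.5
tool_pos: [0.5244, -0.3404, 0.1675]
tool_rot: [129.1, 89.6, 133.3]
force: [0.3, 0.4, -0.1]
grip_width: 0.0003
```

Run:
```python
from h import *
snap("c")
p,R=pose();print(p)
plan([.524,-.255,.184])
o=load("c");T=o["top"];S=o["side"]
a=cv2.resize(S["frame"][195:305,310:450,::-1],None,fx=5,fy=5,interpolation=cv2.INTER_CUBIC)
f=lambda c,X,u,v,k:tuple(int(q) for q in (proj(c,X)-[u,v]+.5)*k)
cv2.circle(a,f(S,p,310,195,5),4,(0,0,255),1);cv2.imwrite("pics/c1.png",a)
a=cv2.resize(T["frame"][155:225,350:450,::-1],None,fx=7,fy=7,interpolation=cv2.INTER_CUBIC)
cv2.circle(a,f(T,p,350,155,7),4,(0,0,255),1);cv2.imwrite("pics/c2.png",a)
```

```text
[ 0.52565461 -0.34320271  0.17100936]
shift tool mm [-12.9  88.1   4.7] units [-0.323  2.203  0.118]
turn deg [0. 0. 0.] units [0. 0. 0.] |.| 0.0
```

View pics/c1.png

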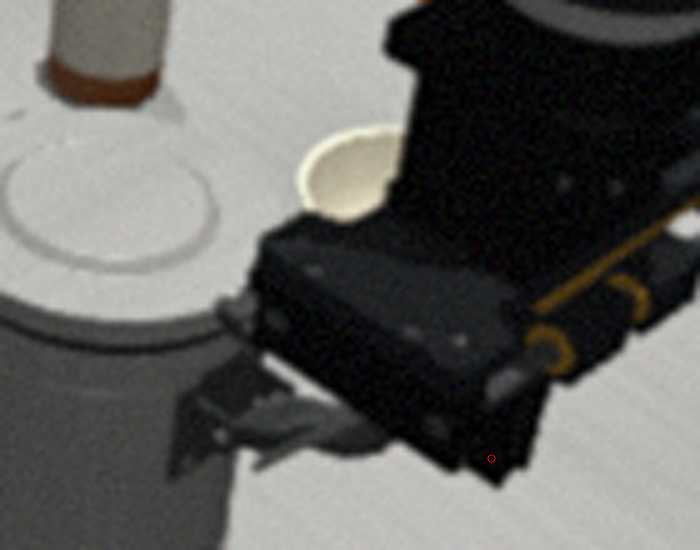

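View pics/c2.png

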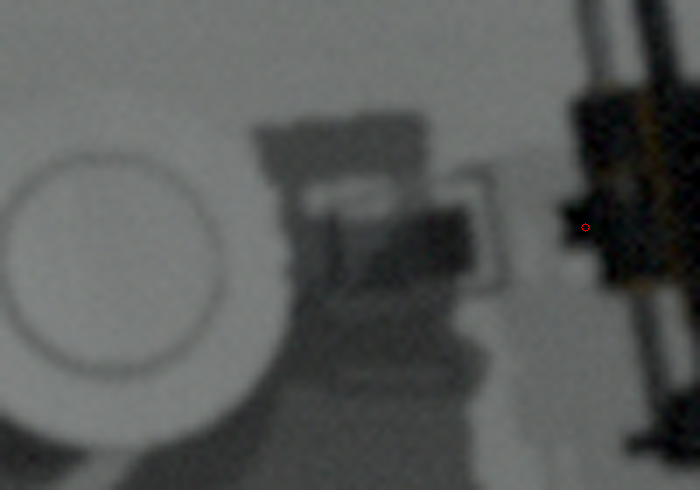

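The top view shows the bail bar at (490,170)–(503,290) in the crop, with the fingertip lined up with its middle. Next I push it inward on a rising path.

Emit:
{"method": "drive_tool", "body": {"increments": [[[0.12,0.2,0],[0,0,0]],[[0,0.25,0],[0,0,0]],[[0,0.2,0],[0,0,0]],[[-0.07,0.25,0],[0,0,0]],[[-0.07,0.25,0],[0,0,0]],[[-0.07,0.25,0],[0,0,0]]]}}

```text
time_s: 5.2
tool_pos: [0.5212, -0.2878, 0.1747]
tool_rot: [15.8, 90.0, 19.8]
force: [0.6, 0.5, -0.1]
grip_width: 0.0005
```

```bash
cat >> h.py <<'E'
def crops(tag,bs=(310,195,450,305),bt=(350,155,450,225)):
    o=snap(tag)
    ims=[cv2.resize(o[n]["frame"][b[1]:b[3],b[0]:b[2],::-1],(700,int(700*(b[3]-b[1])/(b[2]-b[0]))),interpolation=cv2.INTER_CUBIC) for n,b in (("side",bs),("top",bt))]
    ims=[cv2.resize(i,(480,int(480*i.shape[0]/i.shape[1]))) for i in ims]
    ims=[cv2.convertScaleAbs(i,alpha=1.5) for i in ims]
    im=np.vstack(ims)[:600]
    if np.vstack(ims).shape[0]>600: im=np.vstack(ims); im=cv2.resize(im,None,fx=600/im.shape[0],fy=600/im.shape[0])
    cv2.imwrite(f"pics/{tag}_z.png",im)
E
python3 - <<'E'
from h import *
crops("d");p,R=pose();print(p)
plan([.5195,-.257,.184])
E
```

```text
[ 0.52185835 -0.28679971  0.1747713 ]
shift tool mm [-9.2 29.9 -0.2] units [-0.23   0.748 -0.005]
turn deg [0. 0. 0.] units [0. 0. 0.] |.| 0.0
```

View pics/d_z.png

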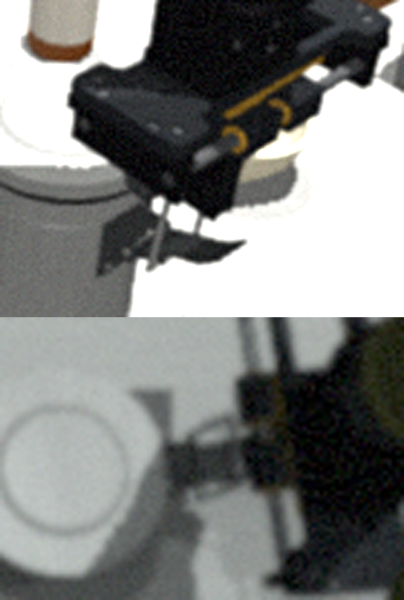

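The bail is now nearly upright, with its legs at (160,235) and (197,220). I keep pushing.

Emit:
{"method": "drive_tool", "body": {"increments": [[[-0.07,0.25,0],[0,0,0]],[[-0.07,0.25,0],[0,0,0]],[[-0.09,0.25,0],[0,0,0]],[[0,0,0],[0,0,0]],[[0,0,0],[0,0,0]]]}}

```text
time_s: 5.8
tool_pos: [0.5192, -0.2586, 0.1836]
tool_rot: [-5.2, 90.0, -1.2]
force: [0.1, 0.0, -0.7]
grip_width: 0.0003
```

Run:
```python
from h import *
crops("e");p,R=pose();print(p)
```

```text
[ 0.51885732 -0.25926019  0.18335026]
```

View pics/e_z.png

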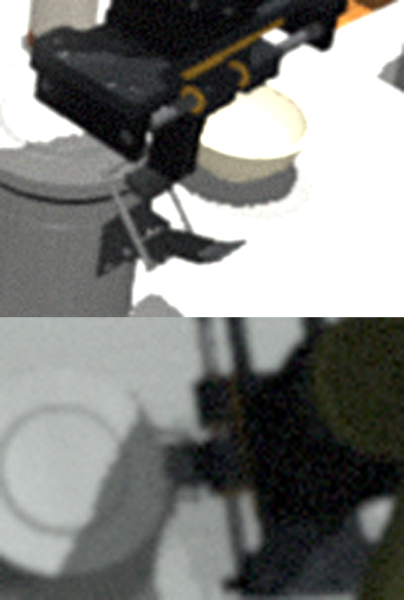

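The bail now leans inward over the catch. I withdraw up and out, then tilt the fingers toward the canister.

Emit:
{"method": "drive_tool", "body": {"increments": [[[-0.5,-0.3,0],[0,0,0]],[[-0.5,-0.8,0],[0,0,0]],[[-0.3,-0.8,0],[0,0,0]],[[0,-0.8,0],[0,0,0.0625]],[[0,0,0],[0,0,0.0625]],[[0,0,0],[0,0,0.0625]],[[0,0,0],[0,0,0.0625]],[[0,0,0],[0,0,0.0625]],[[0,0,0],[0,0,0.0625]],[[0,0,0],[0,0,0]]]}}

```text
time_s: 6.9
tool_pos: [0.5252, -0.3658, 0.2268]
tool_rot: [90.7, 47.3, 94.3]
force: [-0.4, 0.5, -0.7]
grip_width: 0.0006
```

Run:
```python
from h import *
crops("f");p,R=pose();print(p);print(R.as_matrix().round(3));s=env.get_obs();print(s["qpos"],s["time_s"])
```

```text
[ 0.52590398 -0.36550446  0.23118752]
[[-0.05  -0.046  0.998]
 [ 0.668  0.741  0.068]
 [-0.742  0.67  -0.006]]
[ 32.29522982  44.17531364  27.18200687  59.02849904 -40.89265747
 116.85365789  55.8451787 ] 7.0
```

View pics/f_z.png

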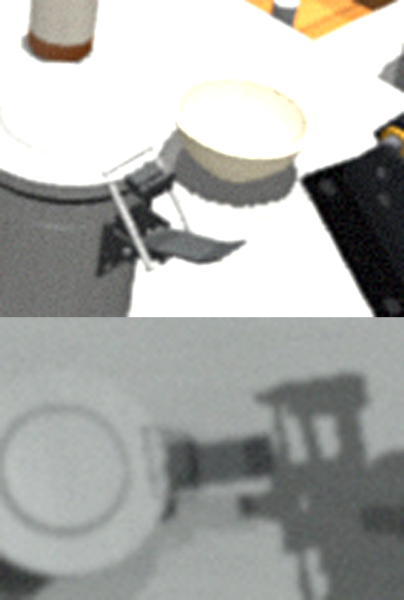

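The bail has fallen over the catch and its bar lies on the lid at (150,455) in the crop. Next I work out the push path.

```bash
cat >> h.py <<'E'
def tcp(thl,s=.048,clear=0,C=(.515,-.172),yaw=94.,phi=42.):
    m=model(C,np.radians(yaw),thl,0)
    return m['P']+s*m['ld']+(.005+clear+.0095*abs(np.sin(thl-np.radians(90-phi))))*m['ln']
def path(ths,**k):
    p,R=pose(); q=p
    for i,t in enumerate(ths):
        cl=0.012 if i==0 else 0
        w=tcp(t,clear=cl,**k); print(round(t,2),w.round(4),(R.inv().apply(w-q)/.04).round(2)); q=w
E
python3 - <<'E'
from h import *
path([1.9,1.75,1.6,1.45,1.3,1.15,1.0,.85,.7,.55,.4,.25,.1,0,-.05])
E
```

```text
1.9 [ 0.5231 -0.288   0.1605] [2.61 0.26 0.07]
1.75 [ 0.5236 -0.2957  0.1419] [ 0.22 -0.46  0.  ]
1.6 [ 0.5238 -0.2983  0.134 ] [ 0.1  -0.18  0.  ]
1.45 [ 0.5239 -0.2996  0.1256] [ 0.13 -0.16  0.  ]
1.3 [ 0.5239 -0.2994  0.1171] [ 0.16 -0.14  0.  ]
1.15 [ 0.5238 -0.2977  0.1086] [ 0.18 -0.11  0.  ]
1.0 [ 0.5236 -0.2946  0.1006] [ 0.2  -0.08  0.  ]
0.85 [ 0.5233 -0.2901  0.0932] [ 0.21 -0.04  0.  ]
0.7 [ 0.523  -0.2865  0.0883] [ 0.15 -0.01  0.  ]
0.55 [ 0.5227 -0.2824  0.0841] [0.15 0.   0.  ]
0.4 [ 0.5224 -0.2777  0.0803] [0.15 0.02 0.  ]
0.25 [ 0.522  -0.2726  0.077 ] [0.15 0.04 0.  ]
0.1 [ 0.5216 -0.2669  0.0744] [0.14 0.06 0.  ]
0 [ 0.5214 -0.2628  0.073 ] [0.09 0.05 0.  ]
-0.05 [ 0.5212 -0.2607  0.0724] [ 0.05  0.03 -0.  ]
```

Emit:
{"method": "drive_tool", "body": {"increments": [[[0.5,0.05,0.02],[0,0,0]],[[0.5,0.05,0.02],[0,0,0]],[[0.5,0.05,0.02],[0,0,0]],[[0.5,0.05,0.01],[0,0,0]],[[0.5,0.06,0],[0,0,0]],[[0,0,0],[0,0,0]]]}}

```text
time_s: 7.6
tool_pos: [0.5242, -0.2868, 0.1652]
tool_rot: [90.6, 48.0, 94.6]
force: [0.2, -0.3, -0.5]
grip_width: 0.0007
```

Run:
```python
from h import *
crops("g");p,R=pose();print(p);print(R.as_matrix().round(3));s=env.get_obs();print(s["qpos"],s["time_s"],s["force"])
path([1.75,1.6,1.45,1.3])
```

```text
[ 0.52429659 -0.28953514  0.16624431]
[[-0.051 -0.049  0.997]
 [ 0.665  0.743  0.071]
 [-0.745  0.667 -0.006]]
[ 25.56455078  39.28608979  26.75817076  74.51612725 -39.5786578
 106.0827097   57.70340998] 7.7 [-0.24130583 -0.37131028  0.47077597]
1.75 [ 0.5235 -0.2936  0.1537] [ 0.17 -0.28 -0.03]
1.6 [ 0.5238 -0.2983  0.134 ] [ 0.29 -0.42  0.  ]
1.45 [ 0.5239 -0.2996  0.1256] [ 0.13 -0.16  0.  ]
1.3 [ 0.5239 -0.2994  0.1171] [ 0.16 -0.14  0.  ]
```

View pics/g_z.png

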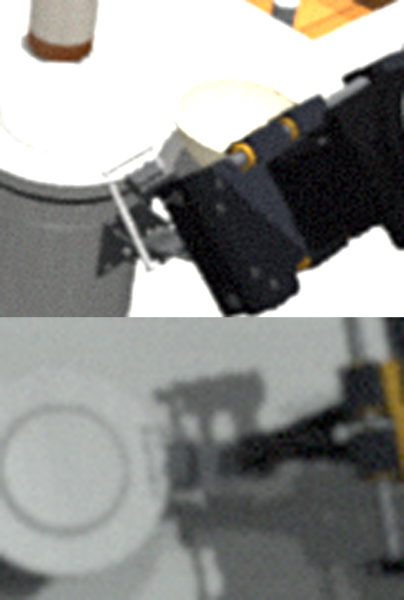

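The fingers are over the lever, the bail rests on the lid, and j6 has margin again. I start the push.

Emit:
{"method": "drive_tool", "body": {"increments": [[[0.17,-0.28,0],[0,0,0]],[[0.15,-0.25,0],[0,0,0]],[[0.14,-0.2,0],[0,0,0]],[[0.13,-0.16,0],[0,0,0]],[[0.16,-0.14,0],[0,0,0]],[[0,0,0],[0,0,0]]]}}

```text
time_s: 8.3
tool_pos: [0.5234, -0.2999, 0.1127]
tool_rot: [90.8, 47.8, 94.5]
force: [-0.6, 0.6, 0.1]
grip_width: 0.0005
```

Run:
```python
from h import *
crops("i");p,R=pose();print(p);s=env.get_obs();print(s["qpos"],s["time_s"],s["force"])
path([1.3,1.15,1.0,.85,.7,.55,.4])
```

```text
[ 0.52399735 -0.30006305  0.11429931]
[ 26.81798921  42.9430307   25.98992496  75.10796052 -39.91734783
 103.01345192  60.30144129] 8.4 [ 0.33057062 -0.56119646  0.86004181]
1.3 [ 0.5241 -0.3026  0.1286] [-0.31  0.19 -0.  ]
1.15 [ 0.5238 -0.2977  0.1086] [ 0.45 -0.24  0.  ]
1.0 [ 0.5236 -0.2946  0.1006] [ 0.2  -0.08  0.  ]
0.85 [ 0.5233 -0.2901  0.0932] [ 0.21 -0.04  0.  ]
0.7 [ 0.523  -0.2865  0.0883] [ 0.15 -0.01  0.  ]
0.55 [ 0.5227 -0.2824  0.0841] [0.15 0.   0.  ]
0.4 [ 0.5224 -0.2777  0.0803] [0.15 0.02 0.  ]
```

View pics/i_z.png

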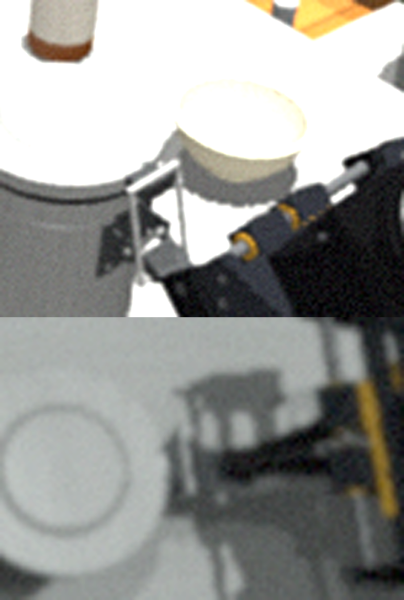

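Run:
```python
from h import *
o=load("i");S=o["side"];T=o["top"]
a=cv2.resize(S["frame"][235:300,335:385,::-1],None,fx=9,fy=9,interpolation=cv2.INTER_CUBIC)
b=cv2.resize(T["frame"][170:210,375:415,::-1],None,fx=8,fy=8,interpolation=cv2.INTER_CUBIC)
b=cv2.convertScaleAbs(b,alpha=2,beta=-40)
h=max(a.shape[0],b.shape[0]);pad=lambda i:cv2.copyMakeBorder(i,0,h-i.shape[0],0,0,cv2.BORDER_CONSTANT)
cv2.imwrite("pics/i_q.png",np.hstack([pad(a),pad(b)]))
```

```text
(no output)
```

View pics/i_q.png

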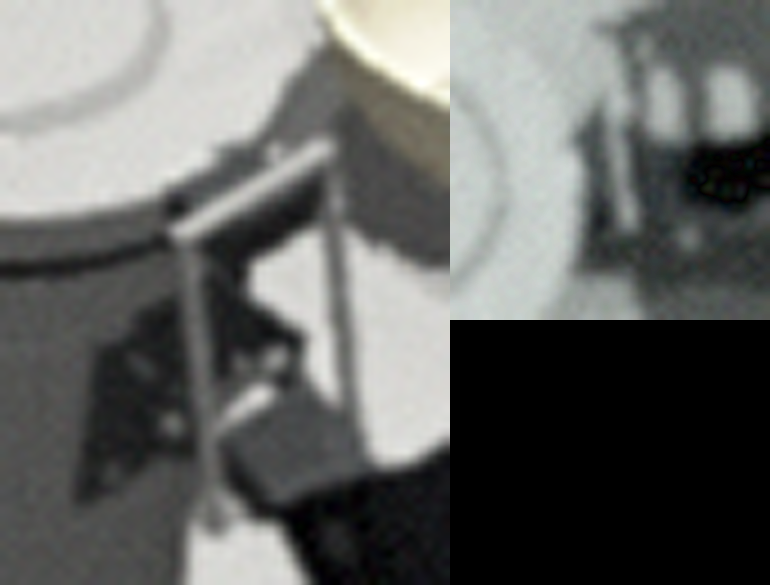

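Run:
```python
from h import *
o=load("i");S=o["side"];T=o["top"]
s=lambda u,v:(335+u/9-.5,235+v/9-.5)
t=lambda u,v:(375+(u-450)/8-.5,170+v/8-.5)
print('near',tri(S,s(180,237),T,t(631,232)),'far',tri(S,s(330,150),T,t(612,80)))
for z in (.165,.17,.175):print(z,onz(S,*s(180,237),z),onz(S,*s(330,150),z),'top',onz(T,*t(621,150),z))
print('eye near at z .115',onz(S,*s(215,515),.115))
```

```text
near (array([ 0.49751945, -0.25022252,  0.17272455]), np.float64(0.0004199853913821094)) far (array([ 0.54458869, -0.2472812 ,  0.1715079 ]), np.float64(0.004509775871704322))
0.165 [ 0.50467154 -0.24403052  0.165     ] [ 0.54877345 -0.24151395  0.165     ] top [ 0.52507423 -0.25237309  0.165     ]
0.17 [ 0.49989441 -0.2480001   0.17      ] [ 0.54359507 -0.24550643  0.17      ] top [ 0.52422752 -0.25041782  0.17      ]
0.175 [ 0.49511728 -0.25196968  0.175     ] [ 0.53841668 -0.2494989   0.175     ] top [ 0.52338081 -0.24846254  0.175     ]
eye near at z .115 [ 0.49828759 -0.26859347  0.115     ]
```

The bar lies at about r = 77 mm, inboard of the lip at 84 mm. I continue.

Emit:
{"method": "drive_tool", "body": {"increments": [[[0.17,-0.07,0],[0,0,0]],[[0.17,-0.06,0],[0,0,0]],[[0.21,-0.04,0],[0,0,0]],[[0,0,0],[0,0,0]]]}}

```text
time_s: 8.8
tool_pos: [0.5233, -0.2894, 0.0927]
tool_rot: [90.6, 47.9, 94.5]
force: [0.3, -1.8, 1.8]
grip_width: 0.0003
```

Run:
```python
from h import *
crops("j");p,R=pose();print(p);s=env.get_obs();print(s["qpos"],s["time_s"],s["force"])
path([.7,.85,.7,.55,.4,.25,.1,0,-.05])
o=load("j");S=o["side"];T=o["top"]
a=cv2.resize(S["frame"][235:300,335:385,::-1],None,fx=9,fy=9,interpolation=cv2.INTER_CUBIC)
b=cv2.resize(T["frame"][170:210,375:415,::-1],None,fx=8,fy=8,interpolation=cv2.INTER_CUBIC)
b=cv2.convertScaleAbs(b,alpha=2,beta=-40)
h=max(a.shape[0],b.shape[0]);pad=lambda i:cv2.copyMakeBorder(i,0,h-i.shape[0],0,0,cv2.BORDER_CONSTANT)
cv2.imwrite("pics/j_q.png",np.hstack([pad(a),pad(b)]))
```

```text
[ 0.52333113 -0.29017863  0.093701  ]
[ 26.16214777  43.25137548  25.70424078  77.17343133 -40.10093203
 100.79071919  61.06151357] 8.9 [ 0.67404473 -0.20827042  1.06115062]
0.7 [ 0.5236 -0.2956  0.0961] [-0.14 -0.06 -0.  ]
0.85 [ 0.5233 -0.2901  0.0932] [0.15 0.05 0.  ]
0.7 [ 0.523  -0.2865  0.0883] [ 0.15 -0.01  0.  ]
0.55 [ 0.5227 -0.2824  0.0841] [0.15 0.   0.  ]
0.4 [ 0.5224 -0.2777  0.0803] [0.15 0.02 0.  ]
0.25 [ 0.522  -0.2726  0.077 ] [0.15 0.04 0.  ]
0.1 [ 0.5216 -0.2669  0.0744] [0.14 0.06 0.  ]
0 [ 0.5214 -0.2628  0.073 ] [0.09 0.05 0.  ]
-0.05 [ 0.5212 -0.2607  0.0724] [0.05 0.03 0.  ]
```

View pics/j_q.png

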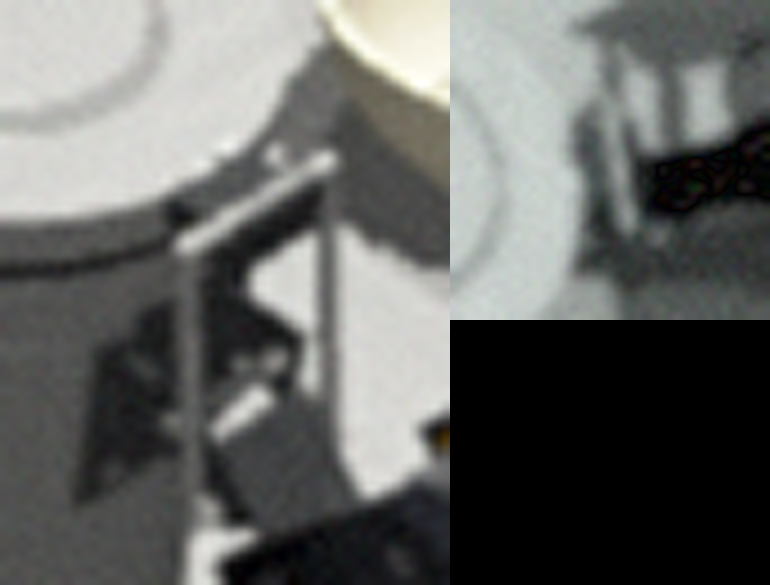

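The bar has dropped slightly into the catch, with ends at (183,245) and (332,160), and its legs are nearly vertical. I keep pushing.

Emit:
{"method": "drive_tool", "body": {"increments": [[[0.15,0,0],[0,0,0]],[[0.15,0,0],[0,0,0]],[[0.15,0.02,0],[0,0,0]],[[0,0,0],[0,0,0]]]}}

```text
time_s: 9.3
tool_pos: [0.5222, -0.2765, 0.0803]
tool_rot: [90.6, 47.9, 94.5]
force: [0.1, -1.3, 0.9]
grip_width: 0.0008
```

Run:
```python
from h import *
tag="k"
crops(tag);p,R=pose();print(p);s=env.get_obs();print(s["qpos"],s["time_s"],s["force"])
path([.4,.4,.25,.1,0,-.05])
o=load(tag);S=o["side"];T=o["top"]
a=cv2.resize(S["frame"][235:300,335:385,::-1],None,fx=9,fy=9,interpolation=cv2.INTER_CUBIC)
b=cv2.resize(T["frame"][170:210,375:415,::-1],None,fx=8,fy=8,interpolation=cv2.INTER_CUBIC)
b=cv2.convertScaleAbs(b,alpha=2,beta=-40)
h=max(a.shape[0],b.shape[0]);pad=lambda i:cv2.copyMakeBorder(i,0,h-i.shape[0],0,0,cv2.BORDER_CONSTANT)
cv2.imwrite(f"pics/{tag}_q.png",np.hstack([pad(a),pad(b)]))
```

```text
[ 0.52217159 -0.27715631  0.08040373]
[ 25.30386776  42.97855263  25.42931714  79.31600836 -40.24149523
  98.96147781  61.37604399] 9.4 [-0.1102071  -0.68831792  0.85958595]
0.4 [ 0.5232 -0.2888  0.085 ] [-0.28 -0.14  0.  ]
0.4 [ 0.5224 -0.2777  0.0803] [0.27 0.13 0.  ]
0.25 [ 0.522  -0.2726  0.077 ] [0.15 0.04 0.  ]
0.1 [ 0.5216 -0.2669  0.0744] [0.14 0.06 0.  ]
0 [ 0.5214 -0.2628  0.073 ] [0.09 0.05 0.  ]
-0.05 [ 0.5212 -0.2607  0.0724] [0.05 0.03 0.  ]
```

View pics/k_q.png

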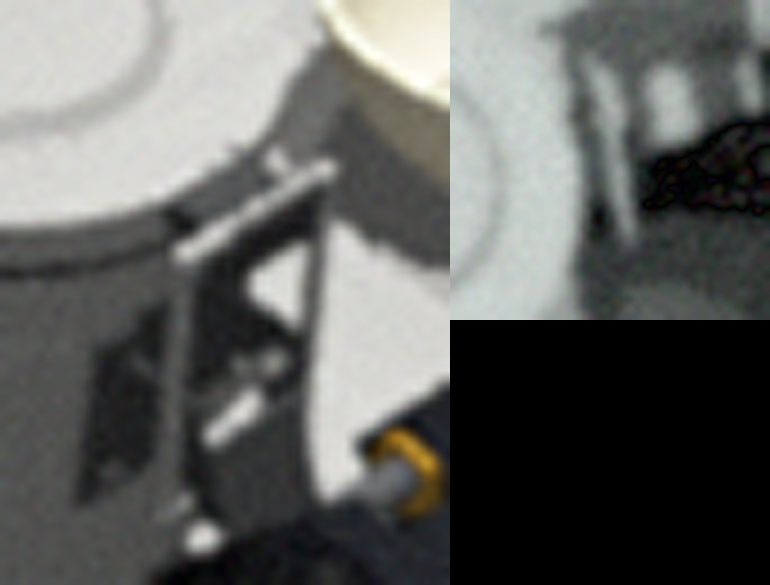

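Run:
```python
from h import *
o=load("k");S=o["side"];T=o["top"]
s=lambda u,v:(335+u/9-.5,235+v/9-.5)
t=lambda u,v:(375+(u-450)/8-.5,170+v/8-.5)
for z in (.16,.165,.17):print(z,onz(S,*s(180,256),z),onz(S,*s(332,168),z),'top',onz(T,*t(618,150),z),onz(T,*t(629,240),z))
print(tri(S,s(180,256),T,t(629,240)))
for X in ((.4988,-.2535,.1635),(.4988,-.2535,.168),(.5,-.262,.168),(.5,-.262,.16)): print(X,(proj(S,X)-[334.5,234.5])*9, (proj(T,X)-[374.5,169.5])*8+[450,0])
a=cv2.resize(S["frame"][240:275,345:380,::-1],None,fx=16,fy=16,interpolation=cv2.INTER_CUBIC)
cv2.imwrite("pics/k_r.png",cv2.convertScaleAbs(a,alpha=1.8,beta=-20))
```

```text
0.16 [ 0.50537178 -0.24417583  0.16      ] [ 0.55006914 -0.24176806  0.16      ] top [ 0.52593725 -0.25338086  0.16      ] [ 0.49692566 -0.25451646  0.16      ]
0.165 [ 0.5006314  -0.24810831  0.165     ] [ 0.54492577 -0.24572224  0.165     ] top [ 0.52509045 -0.25143081  0.165     ] [ 0.49623882 -0.25256014  0.165     ]
0.17 [ 0.49589103 -0.25204079  0.17      ] [ 0.53978239 -0.24967643  0.17      ] top [ 0.52424365 -0.24948076  0.17      ] [ 0.49555199 -0.25060383  0.17      ]
(array([ 0.49608989, -0.25126088,  0.16919819]), np.float64(0.0010373680080374142))
(0.4988, -0.2535, 0.1635) [192.19540174 280.7473387 ] [629.51912857 232.60672752]
(0.4988, -0.2535, 0.168) [195.08213473 262.66145629] [635.00561215 230.53383396]
(0.5, -0.262, 0.168) [231.53055808 284.6378806 ] [661.94150048 226.31774094]
(0.5, -0.262, 0.16) [226.19611211 316.8136338 ] [651.99093014 230.02544081]
```

View pics/k_r.png

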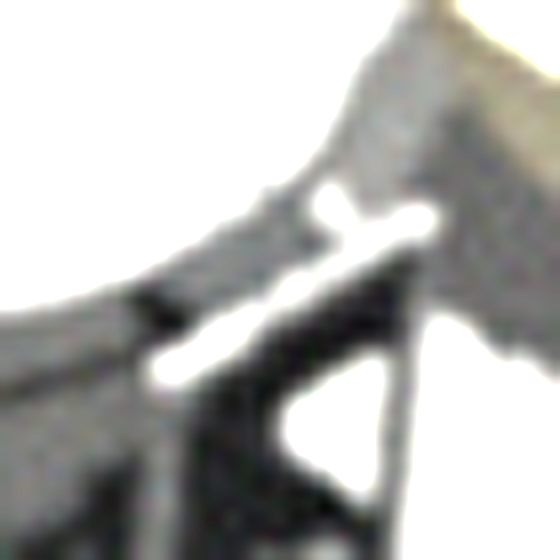

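The bar is at about r = 80 mm and z = 168 mm, with the lip's dark face showing in front of and below it, so it is hooked. I push through centre.

Emit:
{"method": "drive_tool", "body": {"increments": [[[0.15,0.04,0],[0,0,0]],[[0.14,0.06,0],[0,0,0]],[[0,0,0],[0,0,0]]]}}

```text
time_s: 9.7
tool_pos: [0.5213, -0.2654, 0.0742]
tool_rot: [90.7, 47.8, 94.5]
force: [-0.4, -0.1, -0.7]
grip_width: 0.0004
```

Emit:
{"method": "drive_tool", "body": {"increments": [[[0.09,0.05,0],[0,0,0]],[[0.05,0.03,0],[0,0,0]],[[0,0,0],[0,0,0]],[[0,0,0],[0,0,0]]]}}

```text
time_s: 10.1
tool_pos: [0.521, -0.2618, 0.073]
tool_rot: [90.6, 48.0, 94.4]
force: [0.9, -4.1, 1.6]
grip_width: 0.0003
```

Run:
```python
from h import *
tag="l"
crops(tag);p,R=pose();print(p);s=env.get_obs();print(s["qpos"],s["time_s"],s["force"])
```

```text
[ 0.52104801 -0.26177719  0.07301608]
[ 24.18949613  42.07160353  25.24550633  81.69062461 -40.38571144
  97.20856229  61.35861963] 10.2 [-0.25555551 -3.82626871  1.34069079]
```

View pics/l_z.png

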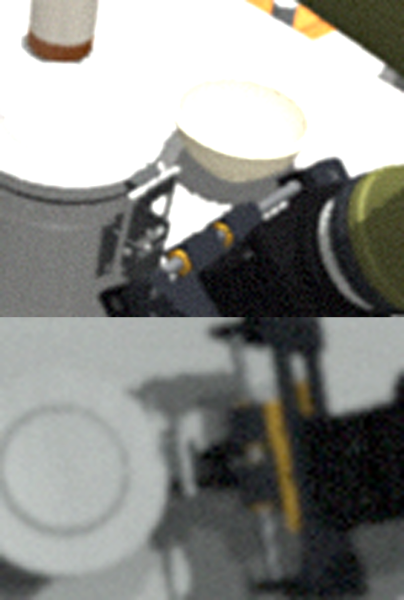

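Emit:
{"method": "drive_tool", "body": {"increments": [[[0.05,0.055,0],[0,0,0]],[[0,0,0],[0,0,0]],[[0,0,0],[0,0,0]]]}}

```text
time_s: 10.5
tool_pos: [0.521, -0.2613, 0.073]
tool_rot: [90.5, 48.3, 94.2]
force: [0.3, -10.1, 2.0]
grip_width: 0.0004
```

Emit:
{"method": "drive_tool", "body": {"increments": [[[0.05,0.055,0],[0,0,0]],[[0,0,0],[0,0,0]],[[0,0,0],[0,0,0]]]}}

```text
time_s: 10.8
tool_pos: [0.5209, -0.261, 0.073]
tool_rot: [90.4, 48.6, 94.0]
force: [1.2, -14.5, 3.8]
grip_width: 0.0003
```

It hit a stiff stop: the tip stays at y = -0.261 while the force rises to 14 N. I retreat straight outward and look.

Emit:
{"method": "drive_tool", "body": {"increments": [[[-0.2,-0.22,0],[0,0,0]],[[-0.5,-0.5,0],[0,0,0]],[[-0.8,-0.4,0],[0,0,0]],[[-0.9,0,0],[0,0,0]],[[-0.9,0,0],[0,0,0]],[[-0.9,0,0],[0,0,0]],[[0,0,0],[0,0,0]]]}}

```text
time_s: 11.5
tool_pos: [0.5311, -0.4037, 0.1702]
tool_rot: [90.4, 48.1, 94.2]
force: [-0.3, 0.3, -0.3]
grip_width: 0.0007
```

Run:
```python
from h import *
tag="m"
crops(tag,bs=(280,205,410,335));p,R=pose();print(p);s=env.get_obs();print(s["qpos"],s["time_s"],s["force"])
o=load(tag);a=cv2.resize(o["side"]["frame"][225:315,325:405,::-1],None,fx=6.5,fy=6.5,interpolation=cv2.INTER_CUBIC)
cv2.imwrite("pics/m_r.png",cv2.convertScaleAbs(a,alpha=1.6))
```

```text
[ 0.53140729 -0.40026547  0.16701556]
[ 35.1046774   50.46841322  26.18783012  55.83716264 -41.04559881
 114.60472342  58.56935065] 11.6 [ 1.05108557  0.42976248 -0.61575926]
```

View pics/m_r.png

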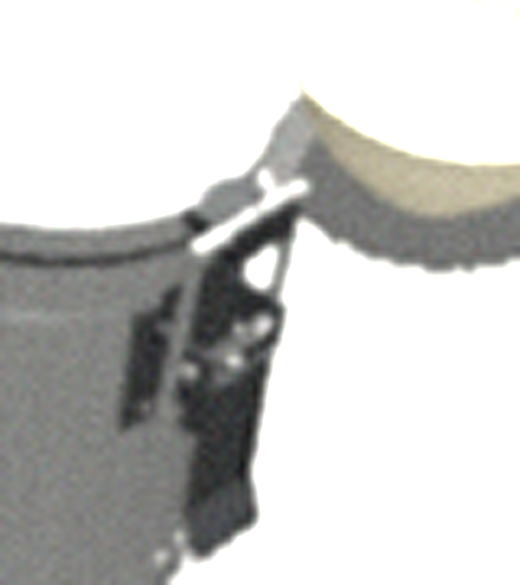

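View pics/m_side.png

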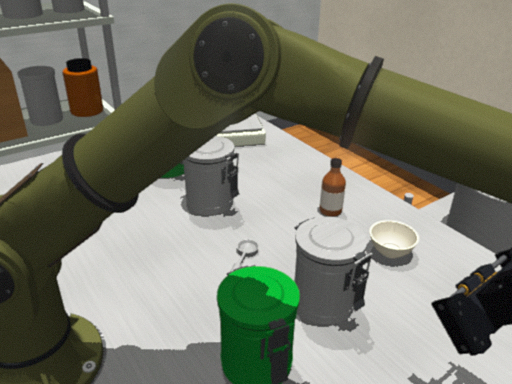

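View pics/m_top.png

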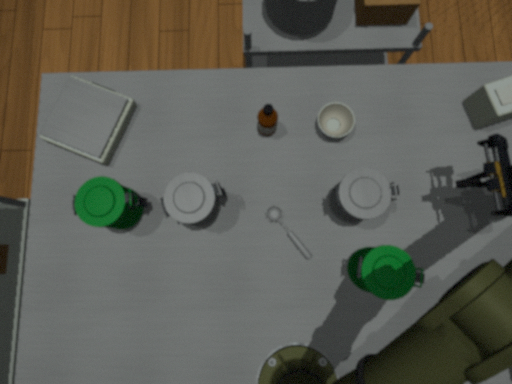

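Run:
```python
from h import *
o=load("m");S=o["side"];k=6.5
for t in (0,.1,.2,.3):
    m=model((.515,-.172),np.radians(94),t,t)
    f=lambda X:((proj(S,X)-[324.5,224.5])*k).round(0)
    print(t,'tip',[f(m[q]+.010*m['ln']) for q in ('tipL','tipR')],'bar',[f(m[q]) for q in('barL','barR')])
# moved bystanders?
a=load("a")
for n,bx in (("top",(250,90,370,260)),("side",(180,130,260,215)),("side",(315,155,345,210)),("side",(375,215,420,255)),("top",(160,165,235,235))):
    u0,v0,u1,v1=bx;d=cv2.absdiff(cv2.GaussianBlur(a[n]["frame"],(5,5),0),cv2.GaussianBlur(o[n]["frame"],(5,5),0))[v0:v1,u0:u1].max(2);print(n,bx,(d>35).sum())
```

```text
0 tip [array([198., 573.]), array([263., 528.])] bar [array([203., 260.]), array([306., 198.])]
0.1 tip [array([217., 583.]), array([282., 538.])] bar [array([209., 263.]), array([311., 201.])]
0.2 tip [array([236., 592.]), array([301., 546.])] bar [array([215., 266.]), array([317., 204.])]
0.3 tip [array([254., 598.]), array([319., 553.])] bar [array([221., 269.]), array([323., 206.])]
top (250, 90, 370, 260) 0
side (180, 130, 260, 215) 3255
side (315, 155, 345, 210) 883
side (375, 215, 420, 255) 1589
top (160, 165, 235, 235) 0
```

Run:
```python
from h import *
a=load("a");o=load("m")
for bx in ((180,130,260,215),(315,155,345,210),(375,215,420,255)):
    u0,v0,u1,v1=bx
    A,B=[cv2.cvtColor(q["side"]["frame"],cv2.COLOR_RGB2GRAY)[v0:v1,u0:u1].astype(np.float32) for q in (a,o)]
    print(A.mean(),B.mean(),cv2.phaseCorrelate(A,B,cv2.createHanningWindow(A.shape[::-1],cv2.CV_32F)))
s=env.get_obs();print(s["force"],s["joint_velocities"].round(1))
env.sign_off()
```

```text
107.05088 127.39515 ((0.09040432751982763, 0.11556614610774574), 0.7611113564173381)
105.01091 139.09152 ((-0.08325040581224386, -0.03335481217644087), 0.9177751451068454)
158.81833 200.82056 ((0.3789030784137992, -0.20408386165218317), 0.9222418816884359)
[ 1.05108557  0.42976248 -0.61575926] [-1.5  0.2 -0.8  2.7 -0.  -0.6  0.1]
the job is handed in; nothing more can be done
```

The open steel canister is now clamped, and I handed the job in at about 11.6 s. I swung its bail over the catch with the closed fingers, then pushed the lever down with the fingers tilted until it went over centre.

**Clamp:**
- At the end of the push the lever stopped dead. The fingertip held at y = -0.261 m while the force rose to about 14 N.
- After I pulled the arm back, the lever's tip stayed within about 20 pixels of the predicted fully-down position in a 6.5x enlarged view (about 3 pixels in the camera image).
- The bail bar was in the catch behind the lip.
- I did not measure the lid angle itself. That the lid is tight on its gasket is inferred from the lever and bail.
- The resistance on the way down was lower than the 6 N described. I read about 2 N or less, and 4 N near the end, but only at pauses, so I probably missed the peak.

**Bystanders:**
- The top view showed no change to the bottle, bowl, spoon or other canister.
- My first comparison in the side view flagged many changed pixels. The later image is brighter overall, and an alignment check there on the bottle, bowl and other canister found shifts under 0.5 pixel. I take that as lighting, not movement.

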